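# Start a leak test on a valve body

### The job

Start the leak test of the valve that stands in the tester: press down the raised end of the paddle rocker until it has tipped right over, then push the plain round steel plunger fully home, then press the level rectangular bar that lies crosswise all the way down and keep it there - the program finishes while still holding the bar down. Only press these three, in this order; leave the mushroom button alone, and do not shift, lift or tip the valve or any other part lying about.

Things in the scene. Friction and masses are not known exactly. Their poses are not given: they have to be found in the camera images.
- console: Low grey leak tester fixed to the bench; origin at the centre of the underside of its control deck (bench height), z up, +x towards its raised rear, its yaw is the yaw of all modules. Deck 130 (x) x 420 (y) x 45 mm high; behind it a rear part from x = 65 to 145 mm, 70 mm high, with four dial gauges and a ring nest. Four module boxes stand in a row across the deck (x = 0, y = -142.5, -47.5, 47.5, 142.5 mm) in any order, each with a different control.
- rocker (a joint): Tilt of the on/off rocker, rad: 0 off (end nearest the robot, -x of the console, raised), 0.5 on (that end fully down). Friction of 0.03 N m about the hinge; no spring, it stays where it is left.
- rocker_pad (a point): Point on top of the rocker's raised near end, the place to press; it moves with the rocker. On a module box like the plunger's; the rocker is a flat black paddle 64 (x) x 32 (y) x 8 mm, ribbed at both ends, lengthwise front to back, hinged at its middle about the console's y axis, hinge 82 mm above the bench, top face 8 mm above the hinge. This point lies 24 mm towards the robot from the middle (about 96 mm above the bench when off, 84 mm when on).
- plunger (a joint): How far the inlet plunger is pushed in, m: 0 out, 0.010 fully home; starts between 0 and 2 mm. It slides straight down against 3 N of friction and stays where it is left.
- plunger_top (a point): Centre of the top face of the inlet plunger, a plain round steel pin 24 mm in diameter that rises from a dark collar 36 mm wide; z about 95 mm above the bench when out, 85 mm when home (the collar's top is at 76 mm). A grey module box 84 (x) x 56 (y) x 25 mm stands fixed on the console deck, its top 70 mm above the bench.
- bar (a joint): How far the test bar is pressed, m: 0 up, 0.008 fully down. Spring return: 1.5 N to start it, 5 N fully down.
- bar_top (a point): Centre of the top face of the test bar, a smooth level black rectangular key 24 (x) x 52 (y) mm whose length runs across, along the row of modules; z 86 mm above the bench when up, 78 mm when fully down. On a module box like the plunger's.
- dump (a joint): How far the dump button is pressed, m: 0 up, 0.008 down; spring, 1.5 to 5 N. To be left alone.
- dump_top (a point): Centre of the top of the dump button, a black mushroom head 46 mm wide on a stem, 98 mm above the bench. To be left alone. On a module box like the plunger's.
- valve: Loose chromed valve body under test, 40 mm wide, 90 mm tall, standing in the ring nest on the console's rear (x = 105 mm, y = 0); origin at the centre of its underside, 70 mm above the bench. Leave alone.
- cap_a: Loose chromed finial 24 mm wide, 37 mm tall, standing on the deck in the gap between the two modules at the console's -y end; origin at its underside. Leave alone.
- cap_b: The same finial in the gap between the two modules at the +y end. Leave alone.
- stem_a: Loose chromed faucet stem 110 x 26 x 24 mm lying on the bench in front of the console; origin at the centre of its underside, long axis x. Leave alone.
- stem_b: A second such stem lying in front of the console. Leave alone.
- oiler: Loose plastic bottle 52 mm wide, 130 mm tall, standing beyond the console's -y end; origin at its underside. Leave alone.
- tumbler: Loose open steel cup 68 mm wide, 130 mm tall, standing beyond the console's +y end; origin at its underside. Leave alone.
- driver: Loose screwdriver with red handle lying beyond the console's +y end; origin at its underside. Leave alone.

How it is judged (in metres and radians):
On the way, in this order (a step that is already met when the one before it is completed fails the run):
1. the rocker is tipped over to on (value of joint rocker above 0.42 rad), for 0.1 s.
2. the plunger is pushed home (value of joint plunger above 0.008 m), for 0.1 s.
3. the bar is pressed down by the fingers (value of joint bar above 0.006 m and contact force between the fingers and bar above 1 N), for 0.1 s.
At the end, for the whole second after the job is handed in: The rocker is on (over 0.42 of 0.5 rad), the plunger is in (over 8 of 10 mm), the bar is held down by the fingers (over 6 of 8 mm, over 1 N), the mushroom button is up, and the bystanders stand where they stood (all of step 3 and value of joint rocker above 0.42 rad and value of joint plunger above 0.008 m and value of joint dump below 0.003 m and not (distance of valve from where it was at the start of the episode above 0.02 m) and not (distance of cap_a from where it was at the start of the episode above 0.02 m) and not (distance of cap_b from where it was at the start of the episode above 0.02 m) and not (distance of stem_a from where it was at the start of the episode above 0.03 m) and not (distance of stem_b from where it was at the start of the episode above 0.03 m) and not (distance of oiler from where it was at the start of the episode above 0.03 m) and not (distance of tumbler from where it was at the start of the episode above 0.03 m) and not (distance of driver from where it was at the start of the episode above 0.03 m) and not (angle between valve's own z axis and vertical above 0.35 rad) and not (angle between cap_a's own z axis and vertical above 0.35 rad) and not (angle between cap_b's own z axis and vertical above 0.35 rad) and not (angle between oiler's own z axis and vertical above 0.35 rad) and not (angle between tumbler's own z axis and vertical above 0.35 rad)); the arm keeps its last pose, push and grip.
It fails at once if the plunger is pushed in before the rocker is on (value of joint plunger above 0.005 m and value of joint rocker below 0.35 rad).
It fails at once if the bar is pressed before the rocker is on and the plunger is in (value of joint bar above 0.003 m and (value of joint plunger below 0.007 m or value of joint rocker below 0.35 rad)).
It fails at once if the mushroom button is pressed (value of joint dump above 0.003 m).
It fails at once if the valve or a finial moved over 20 mm, another loose part over 30 mm, or an upright one tipped over 0.35 rad (distance of any of valve, cap_a, cap_b from where it was at the start of the episode above 0.02 m or distance of any of stem_a, stem_b, oiler, tumbler, driver from where it was at the start of the episode above 0.03 m or angle between any of valve, cap_a, cap_b, oiler, tumbler's own z axis and vertical above 0.35 rad).
It also fails if it takes over 40 s, if anything falls off the work surface, if the arm or the gripper's body presses on something with over 40 N, if the wrist force passes 120 N, or if a joint passes its speed limit or range.

### The arm

A 6-joint arm with a two-finger parallel gripper is mounted at the origin on the work surface. World frame = base frame: x ahead of the robot, y to its left, z up, the work surface at z = 0. Lengths are in m, angles in degrees, forces in N, time in s.
With the tool pointing down it reaches from about 0.35 to 0.875 m from the base axis. Payload 4.2 kg.
Tool frame: the origin (TCP) lies on the centre line of the jaws, within the pads' length; the fingertips stand 22 mm ahead of it and the grasp point (between the pads) lies 3 mm ahead of it (r.tcp_to_tips is the distance from the TCP to the fingertips, in m); z points along the fingers, y is the line along which they close (so a half turn about z gives the same grasp; the last joint's range is limited). The gripper opens to 87 mm and grips with 3 to 60 N. Pads are 19 mm wide; open, the fingers measure 117 mm over their backs; the gripper's body (75 mm by 190 mm) begins 51 mm behind the grasp point.
Start: joints at [-48.896, 22.042, 0.453, 0, -68.411, -14.817], TCP at [0.277, -0.56, 0.245] pointing down, gripper open.
Joint ranges: [-179.83, 179.83], [-69.29, 118.12], [-61.27, 80.66], [-181.25, 117.63], [-171.15, -9.14], [-177.46, 177.46]. Speed limits (degrees/s): [159.86, 159.86, 180, 180, 180, 180].

### API

Orientations are given as a 3x3 rotation matrix whose columns are the frame's x, y, z axes.
In Python, from station import r gives the robot as it stands.
- The arm moves only by the tool apply_moves, never from a script. Its argument "plan" is a list of rows, each an object with "grip": the opening, from 0 (shut) to 1 (fully open); "offset": the shift along the tool's x, y, z in cm, a list of three; "spin": the turn about the tool's z in rad. A call has 1 to 5 rows; each row is the pose to reach, as a shift and turn from the pose commanded when the call began, along the tool's axes at that moment; what a row does not reach only later rows make up. A row lasts 1/10 s, in which the tool goes at most 50 mm and 8.59 degrees, less where a joint would pass 70% of its speed; a pose out of reach is approached as far as the arm can. A call with a gripper value outside its range is refused whole. The fingers move at their own pace and stop on an object; the grip force is fixed at half the most. Time passes only in rows, so rows that repeat a pose let the fingers close. It gives the time, the measured TCP pose, the force, the opening and the grip force at its end, in the units of the state.
- r.sense(): the state, without advancing time (a new reading comes with each control period).
- r.capture(name): name is "side" or "top" or "wrist"; returns a dict with "img" (384x512x3 uint8, blue, green, red), "depth" (384x512 float32, m along the optical axis (not along the pixel's ray), 0 where there is no reading), "mtx" (3x3 intrinsics, pixels), "dist_coeffs" ([k1, k2, p1, p2, k3] as OpenCV has them; the pictures are not rectified), "R" (3x3) and "t" (3): a world point X has camera coordinates R X + t. Camera axes: x right, y down, z forward; pixel columns grow to the right and rows downward; lengths in m; the calibration is good to about 2 mm. A picture is of the moment at which its call begins.
- r.finish_job(): hands the job in; it is judged then, once.
The state is a dict: "time_s": time; "joints": joint angles; "joint_velocities": joint speeds; "effort": joint torques, N m; "tcp_pos": TCP position; "ee_rot": TCP orientation; "wrist_force": force on the tool from outside, world axes, zero at the start; "moment": the same for the moment, N m; "gripper_width": opening from 0.0 (shut) to 1.0 (fully open); "gripper_force": force on a finger pad.
Only numpy, scipy, OpenCV 4.12 (cv2) and the standard library are available. Lean on these libraries where they do the work, as an engineer would, in place of code of your own. Each camera call takes 0.05 s, during which the arm holds its last target. There are 200 camera calls.

## Working session

There is one attempt and no reset: what is moved stays moved. The work goes in short steps, Python scripts to look and compute and a tool call to move; the robot and the scene stay as the last step left them, time stands still between calls to the robot, and variables do not carry over. Pictures are saved under pics/ and viewed, at most 10 in all, crops included, and the job is handed in when it is done.

Besides the shell and the picture viewer there is one more tool, called after "Call:" as a command line: name --argument value ..., lists and objects as JSON in quotes. apply_moves: Moves the arm, as the interface text tells. Its arguments: {"type":"object","properties":{"plan":{"type":"array"}},"required":["plan"]}

```bash
mkdir -p pics; cat > h.py <<'E'
import numpy as np,cv2
from station import r
def world(c,pts,z=None):
    # pixel -> world using depth (median 5x5) or a given height plane
    out=[]
    for u,v in pts:
        n=cv2.undistortPoints(np.array([[[u,v]]],float),c["mtx"],c["dist_coeffs"])[0,0]
        d=np.array([n[0],n[1],1.]);R=np.array(c["R"]);t=np.array(c["t"])
        if z is None:
            p=c["depth"][int(v)-2:int(v)+3,int(u)-2:int(u)+3];s=np.median(p[p>0]) if (p>0).any() else 0
        else:
            o=-R.T@t;s=(z-o[2])/(R.T@d)[2]
        out.append(R.T@(d*s-t))
    return np.array(out)
E
python3 - <<'E'
from h import *
import pickle
for n in("top","side"):
    c=r.capture(n);c={k:np.array(v) for k,v in c.items()};pickle.dump(c,open(n+".pkl","wb"))
    cv2.imwrite(f"pics/{n}0.png",cv2.resize(c["img"],(800,600),interpolation=cv2.INTER_CUBIC))
s=r.sense();print(s["time_s"],s["tcp_pos"],s["ee_rot"],r.tcp_to_tips)
E
```

```text
0.1 [ 0.27659127 -0.55991461  0.24354726] [[-8.96656962e-01 -4.42724893e-01 -9.81086438e-04]
 [-4.42725966e-01  8.96655273e-01  1.74362260e-03]
 [ 1.07751200e-04  1.99778378e-03 -9.99997999e-01]] 0.022
```

View pics/top0.png

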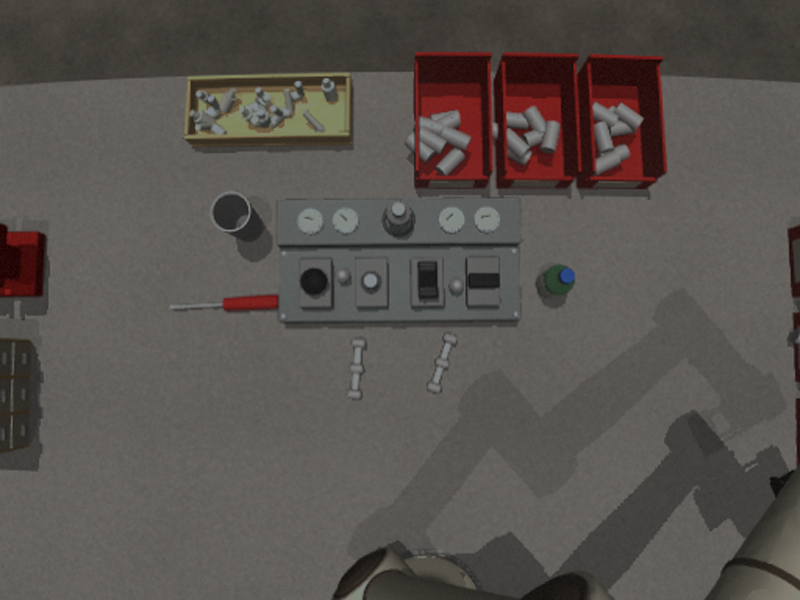

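View pics/side0.png

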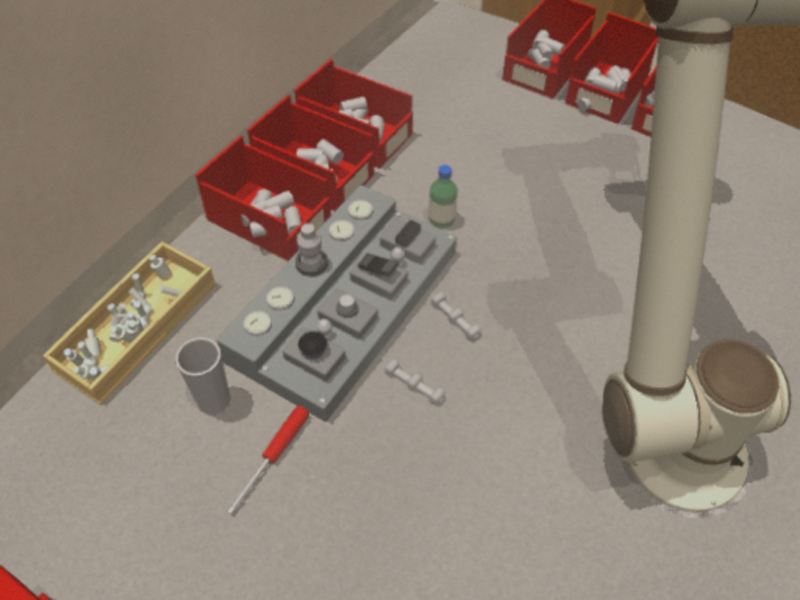

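The top view (800x600) shows the modules from left (+y) to right: mushroom button (314,281), plunger (371,281), rocker (428,279) and bar (484,281). The valve is at (398,217), with finials at (343,276) and (456,286). The side view shows the same order.

```bash
python3 - <<'E'
from h import *
import pickle
np.set_printoptions(precision=4,suppress=True)
c=pickle.load(open("top.pkl","rb"))
f=.64
P=[(314,281),(371,281),(428,290),(428,268),(484,281)]
print(world(c,[(u*f,v*f) for u,v in P]))
for (u,v),z in zip(P,[.098,.094,.094,.08,.086]): print(world(c,[(u*f,v*f)],z))
print("corners deck",world(c,[(279*f,322*f),(520*f,321*f)],.045), "rear",world(c,[(278*f,199*f),(520*f,198*f)],.07))
x=c["img"][150:215,170:340];cv2.imwrite("pics/crop.png",cv2.resize(x,None,fx=4.6,fy=4.6,interpolation=cv2.INTER_CUBIC))
E
```

```text
[[ 0.5735  0.1824  0.0967]
 [ 0.5735  0.0883  0.0937]
 [ 0.5584 -0.0058  0.0936]
 [ 0.5962 -0.0064  0.0849]
 [ 0.5741 -0.0997  0.0856]]
[[0.5733 0.1823 0.098 ]]
[[0.5735 0.0883 0.094 ]]
[[ 0.5583 -0.0057  0.094 ]]
[[ 0.5969 -0.0066  0.08  ]]
[[ 0.574  -0.0996  0.086 ]]
corners deck [[ 0.5085  0.2495  0.045 ]
 [ 0.5093 -0.1666  0.045 ]] rear [[ 0.719   0.25    0.07  ]
 [ 0.7196 -0.1664  0.07  ]]
```

View pics/crop.png

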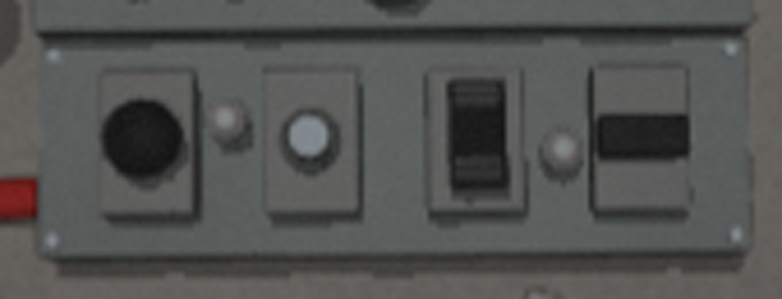

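Call:
apply_moves --plan '[{"grip": 0, "offset": [-19.6, 15, 0], "spin": 0.459}, {"grip": 0, "offset": [-19.6, 15, 0], "spin": 0.459}, {"grip": 0, "offset": [-19.6, 15, 0], "spin": 0.459}, {"grip": 0, "offset": [-19.6, 15, 0], "spin": 0.459}, {"grip": 0, "offset": [-19.6, 15, 0], "spin": 0.459}]'

```text
time_s: 0.6
tcp_pos: [0.3835, -0.343, 0.2442]
ee_rot: [[-1.0, 0.002, -0.0], [0.002, 1.0, 0.0], [0.0, 0.0, -1.0]]
wrist_force: [1.0, -1.0, -0.1]
gripper_width: 0.633
gripper_force: 0.0
```

Call:
apply_moves --plan '[{"grip": 0, "offset": [-10, 20, 0], "spin": 0}, {"grip": 0, "offset": [-10, 20, 0], "spin": 0}, {"grip": 0, "offset": [-10, 20, 0], "spin": 0}, {"grip": 0, "offset": [-10, 20, 0], "spin": 0}, {"grip": 0, "offset": [-10, 20, 0], "spin": 0}]'

```text
time_s: 1.1
tcp_pos: [0.4844, -0.1418, 0.2444]
ee_rot: [[-1.0, -0.003, 0.0], [-0.003, 1.0, 0.0], [-0.0, 0.0, -1.0]]
wrist_force: [-0.4, -0.4, -1.0]
gripper_width: 0.175
gripper_force: 0.0
```

Call:
apply_moves --plan '[{"grip": 0, "offset": [-6.4, 13.3, 0], "spin": 0}, {"grip": 0, "offset": [-6.4, 13.3, 0], "spin": 0}, {"grip": 0, "offset": [-6.4, 13.3, 6], "spin": 0}, {"grip": 0, "offset": [-6.4, 13.3, 8], "spin": 0}, {"grip": 0, "offset": [-6.4, 13.3, 8], "spin": 0}]'

```text
time_s: 1.6
tcp_pos: [0.5441, -0.0105, 0.1585]
ee_rot: [[-1.0, -0.001, -0.013], [-0.001, 1.0, -0.002], [0.013, -0.002, -1.0]]
wrist_force: [-0.1, -0.2, -0.7]
gripper_width: 0.01
gripper_force: 0.0
```

```bash
python3 - <<'E'
from h import *
s=r.sense();print(s["time_s"],s["tcp_pos"],s["gripper_width"],s["wrist_force"])
c=r.capture("side");x=c["img"][100:270,130:330]
cv2.imwrite("pics/s1.png",cv2.resize(x,None,fx=3.5,fy=3.5,interpolation=cv2.INTER_CUBIC))
E
```

```text
1.6 [ 0.54405945 -0.01051909  0.15848402] 0.009586631708886816 [-0.1277473  -0.16488118 -0.73612515]
```

View pics/s1.png

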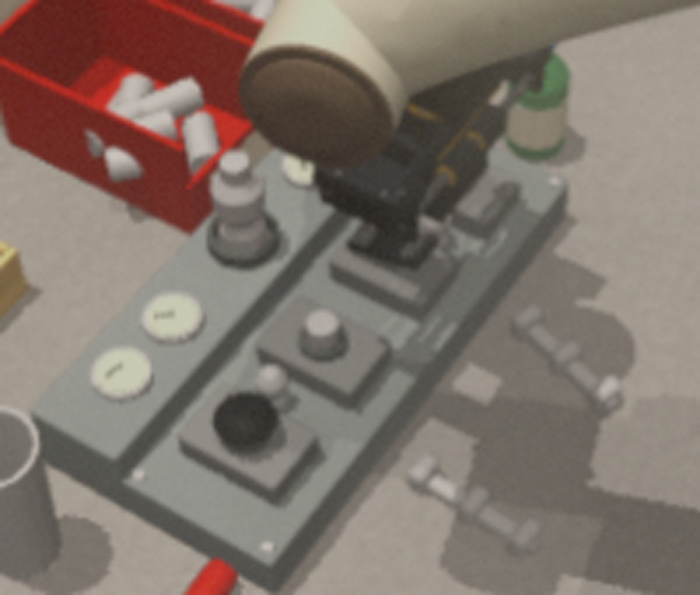

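The fingers are shut and over the rocker's near end (crop about 395,245). The next call lets the arm settle and goes lower.

Call:
apply_moves --plan '[{"grip": 0, "offset": [0.2, 0, 2], "spin": 0}, {"grip": 0, "offset": [0.2, 0, 3], "spin": 0}, {"grip": 0, "offset": [0.2, 0, 3.5], "spin": 0}, {"grip": 0, "offset": [0.2, 0, 3.5], "spin": 0}, {"grip": 0, "offset": [0.2, 0, 3.5], "spin": 0}]'

```text
time_s: 2.15
tcp_pos: [0.5459, -0.0122, 0.1306]
ee_rot: [[-1.0, 0.0, 0.002], [0.0, 1.0, 0.0], [-0.002, 0.0, -1.0]]
wrist_force: [0.7, -0.1, 0.3]
gripper_width: 0.004
gripper_force: 0.0
```

Call:
apply_moves --plan '[{"grip": 0, "offset": [0, 0.6, 0.6], "spin": 0}, {"grip": 0, "offset": [0, 0.6, 1.2], "spin": 0}, {"grip": 0, "offset": [0, 0.6, 1.7], "spin": 0}, {"grip": 0, "offset": [0, 0.6, 2.2], "spin": 0}, {"grip": 0, "offset": [0, 0.6, 2.5], "spin": 0}]'

```text
time_s: 2.65
tcp_pos: [0.5445, -0.006, 0.1058]
ee_rot: [[-1.0, -0.001, -0.003], [-0.001, 1.0, -0.001], [0.003, -0.001, -1.0]]
wrist_force: [-11.1, 4.2, 26.2]
gripper_width: 0.004
gripper_force: 14.6
```

Call:
apply_moves --plan '[{"grip": 0, "offset": [0, 0, 0.2], "spin": 0}, {"grip": 0, "offset": [0, 0, 0.3], "spin": 0}, {"grip": 0, "offset": [0, 0, 0.3], "spin": 0}]'

```text
time_s: 2.95
tcp_pos: [0.5445, -0.006, 0.1058]
ee_rot: [[-1.0, -0.002, -0.001], [-0.002, 1.0, -0.001], [0.001, -0.001, -1.0]]
wrist_force: [-13.3, 3.2, 27.2]
gripper_width: 0.006
gripper_force: 15.5
```

Pressing reached a hard stop at the height expected for on (27 N). I'll lift, go over to the plunger and check.

Call:
apply_moves --plan '[{"grip": 0, "offset": [0, 0, -2], "spin": 0}, {"grip": 0, "offset": [0, 0, -5], "spin": 0}, {"grip": 0, "offset": [-2.8, 4.5, -5], "spin": 0}, {"grip": 0, "offset": [-2.8, 9.4, -5], "spin": 0}, {"grip": 0, "offset": [-2.8, 9.4, -5], "spin": 0}]'

```text
time_s: 3.45
tcp_pos: [0.5748, 0.0925, 0.1514]
ee_rot: [[-1.0, -0.004, 0.003], [-0.004, 1.0, 0.001], [-0.003, 0.001, -1.0]]
wrist_force: [0.2, 1.4, -0.1]
gripper_width: 0.002
gripper_force: 0.0
```

```bash
python3 - <<'E'
from h import *
s=r.sense();print(s["time_s"],s["tcp_pos"],s["gripper_width"],s["wrist_force"])
a=r.capture("side")["img"][100:250,130:300];b=r.capture("wrist")["img"]
cv2.imwrite("pics/s2.png",np.hstack([cv2.resize(a,(400,400)),cv2.resize(b,(400,400))]))
E
```

```text
3.45 [0.57479994 0.09252721 0.15136734] 0.001835292403884072 [ 0.1588304   1.35164447 -0.13947007]
```

View pics/s2.png

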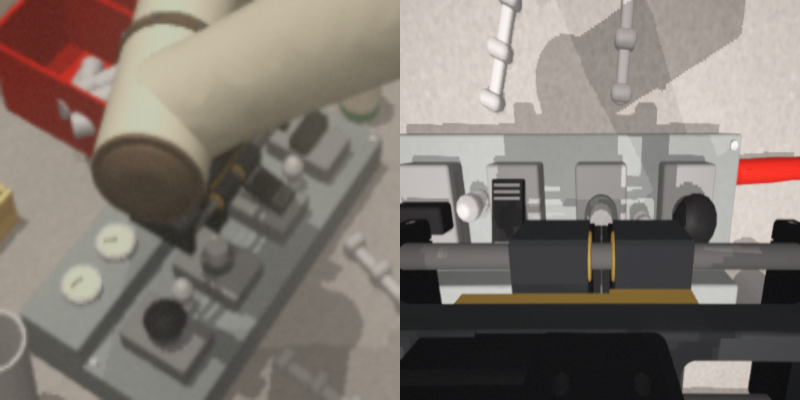

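The wrist view shows the closed fingers right over the plunger (600,210), and the ribbed near end of the rocker at (508,195). I'll check the rocker's height by depth.

```bash
python3 - <<'E'
from h import *
np.set_printoptions(precision=4,suppress=True)
c={k:np.array(v) for k,v in r.capture("wrist").items()}
print(world(c,[(138,v) for v in (178,185,192,200,210,220)]));print(world(c,[(256,203)]))
s=r.sense();print(s["time_s"],s["tcp_pos"])
E
```

```text
[[ 0.5486 -0.0054  0.0835]
 [ 0.554  -0.0054  0.0848]
 [ 0.5594 -0.0054  0.086 ]
 [ 0.5656 -0.0055  0.0873]
 [ 0.573  -0.0052  0.0898]
 [ 0.5808 -0.0054  0.0913]]
[[0.5661 0.0877 0.093 ]]
3.6 [0.5731 0.0883 0.1509]
```

The slope is 0.24 rad towards the near end, so the rocker is fully on. The TCP is centred on the plunger, and I'll press it.

Call:
apply_moves --plan '[{"grip": 0, "offset": [0, 0, 2], "spin": 0}, {"grip": 0, "offset": [0, 0, 3], "spin": 0}, {"grip": 0, "offset": [0, 0, 3.7], "spin": 0}, {"grip": 0, "offset": [0, 0, 4.3], "spin": 0}, {"grip": 0, "offset": [0, 0, 4.6], "spin": 0}]'

```text
time_s: 4.1
tcp_pos: [0.573, 0.087, 0.1071]
ee_rot: [[-1.0, -0.0, -0.001], [-0.0, 1.0, -0.002], [0.001, -0.002, -1.0]]
wrist_force: [-9.2, -1.0, 23.0]
gripper_width: 0.006
gripper_force: 11.4
```

Call:
apply_moves --plan '[{"grip": 0, "offset": [0, 0, 0.1], "spin": 0}, {"grip": 0, "offset": [0, 0, 0.2], "spin": 0}, {"grip": 0, "offset": [0, 0, 0.2], "spin": 0}]'

```text
time_s: 4.4
tcp_pos: [0.573, 0.087, 0.1072]
ee_rot: [[-1.0, -0.001, -0.0], [-0.001, 1.0, -0.002], [0.0, -0.002, -1.0]]
wrist_force: [-8.5, -2.1, 18.7]
gripper_width: 0.005
gripper_force: 9.3
```

The plunger is at its stop: tips at 85 mm, about 20 N. I'll lift and go over to the bar.

Call:
apply_moves --plan '[{"grip": 0, "offset": [0, 0, -5], "spin": 0}, {"grip": 0, "offset": [0, -4, -5], "spin": 0}, {"grip": 0, "offset": [0, -9, -5], "spin": 0}, {"grip": 0, "offset": [0, -14, -5], "spin": 0}, {"grip": 0, "offset": [-0.1, -18.8, -5], "spin": 0}]'

```text
time_s: 4.9
tcp_pos: [0.5745, -0.1017, 0.1541]
ee_rot: [[-1.0, -0.0, 0.002], [-0.0, 1.0, 0.0], [-0.002, 0.0, -1.0]]
wrist_force: [0.6, 0.2, 0.8]
gripper_width: 0.007
gripper_force: 0.0
```

Call:
apply_moves --plan '[{"grip": 0, "offset": [0, 0, 0], "spin": 0}, {"grip": 0, "offset": [0, 0, 0], "spin": 0}]'

```text
time_s: 5.1
tcp_pos: [0.5744, -0.1013, 0.1536]
ee_rot: [[-1.0, 0.003, 0.001], [0.003, 1.0, 0.0], [-0.001, 0.0, -1.0]]
wrist_force: [-0.1, 0.4, -0.1]
gripper_width: 0.007
gripper_force: 0.0
```

```bash
python3 - <<'E'
from h import *
s=r.sense();print(s["time_s"],s["tcp_pos"],s["gripper_width"],s["wrist_force"])
np.set_printoptions(precision=4,suppress=True)
c={k:np.array(v) for k,v in r.capture("top").items()}
print(world(c,[(236.9,179.4)]))
b=r.capture("wrist")["img"]
cv2.imwrite("pics/s3.png",np.hstack([cv2.resize(c["img"][130:230,160:350],(400,210)),cv2.resize(b,(280,210))]))
E
```

```text
5.1 [ 0.57441532 -0.10126219  0.15359662] 0.006652540140201784 [-0.14516931  0.43738175 -0.11992157]
[[0.5268 0.0715 0.4986]]
```

View pics/s3.png

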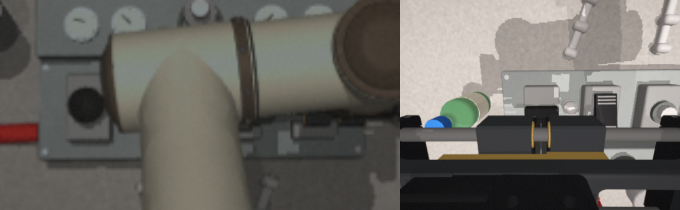

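The wrist view shows the fingers over the middle of the bar (540,110), with the finials and rocker undisturbed. I'll press the bar and hold it.

Call:
apply_moves --plan '[{"grip": 0, "offset": [0, 0.1, 3], "spin": 0}, {"grip": 0, "offset": [0, 0.1, 4.2], "spin": 0}, {"grip": 0, "offset": [0, 0.1, 4.9], "spin": 0}, {"grip": 0, "offset": [0, 0.1, 5.4], "spin": 0}, {"grip": 0, "offset": [0, 0.1, 5.6], "spin": 0}]'

```text
time_s: 5.7
tcp_pos: [0.5739, -0.098, 0.1002]
ee_rot: [[-1.0, -0.002, -0.002], [-0.002, 1.0, -0.0], [0.002, -0.0, -1.0]]
wrist_force: [-9.7, 6.6, 23.5]
gripper_width: 0.003
gripper_force: 11.3
```

Call:
apply_moves --plan '[{"grip": 0, "offset": [0, 0, 0.1], "spin": 0}, {"grip": 0, "offset": [0, 0, 0.1], "spin": 0}, {"grip": 0, "offset": [0, 0, 0.1], "spin": 0}]'

```text
time_s: 6.0
tcp_pos: [0.5739, -0.098, 0.1002]
ee_rot: [[-1.0, -0.002, -0.0], [-0.002, 1.0, -0.0], [0.0, -0.0, -1.0]]
wrist_force: [-8.1, 5.8, 18.0]
gripper_width: 0.006
gripper_force: 8.9
```

Tips are at 78 mm with 18 N, so the bar is on its stop. I'm handing in.

```bash
python3 -c "
from station import r
print(r.finish_job())"
```

```text
the job is handed in; nothing more can be done
None
```

I tipped the rocker on, pushed the plunger home and handed the job in with the bar held fully down at about 18 N; the hand-in returned no verdict. I confirmed the rocker by depth measurement, and judged the plunger and bar by their stop heights and force.

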